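Set the document camera three clicks up and lock it

TASK

The document camera's column is all the way down: pull it up by the black grip on top to its third click, then ease it back until it rests on the catch, without letting it drop or forcing it down, and let go. Then press the red clamp lever fully down to lock it. Do not touch the camera or its arm, and leave everything else on the table where it is.

Things in the scene. Friction and masses are not known exactly. Their poses are not given: they have to be found in the camera images.
- stand: document-camera stand, bolted to the table: grey base plate 170 x 150 x 12 mm, upright aluminium outer tube 36 mm in diameter up to 140 mm. Origin on the tube's axis at table height; z up, +x towards the camera's side, the red lever is on the -y side.
- tube_mouth (a point): centre of the tube's mouth, 142 mm above the table, inside the black clamp ring (46 mm in diameter). Lower, a black ratchet collar (36 mm tall, red catch button on its -x side) is clamped round the tube anywhere between 37 and 105 mm high: where it sits, and so the lift at which the clicks come, differs every time and is not measured.
- column (a joint): lift of the inner column in m: 0 all the way down (the start), at most 0.085. About 0.4 kg with grip and camera (0.3 to 0.5), plus about 1 N of sliding friction. Five saw teeth 9 mm apart are hidden in the tube. The first click comes after anything between 8 and 40 mm of lift, the others every 9 mm.
- column_head (a point): centre of the white head block's top (40 x 36 x 30 mm), 202 mm above the table when down. How a click feels: over the 5 to 6 mm before it the pull rises by about 10 to 12 N; at the click this falls off within 1 to 2 mm; the next 2 to 3 mm are free. Eased down after a click (slower than 0.1 m/s) the column rests on that notch; one click too many cannot be taken back.
- grip: black rubber grip on top of the column, the part to pull by: a square block 30 x 30 mm and 56 mm tall; origin at the centre of its underside (207 mm above the table when the column is down), z up, x and y as the stand.
- notch3: third tooth of the column, a steel ring 26 mm in diameter inside the tube, out of sight; origin at the centre of its flat underside, by which it rests on the catch when the column stands on its third click. It moves with the column, 171 mm below the grip's underside.
- camera: the white camera (60 x 50 x 26 mm) and its arm (14 mm square, 140 mm long), fixed to the column on its +x side; origin 160 mm from the column's axis, 20 mm below the middle of the camera. Arm and camera top lie 9 mm or more below the grip's underside.
- lock_lever (a joint): red cam lever of the clamp: angle in rad, 0 open (sloping outwards and up 40 degrees), 0.70 closed (level); it starts at 0 to 0.12, stays where it is left, and needs about 3 to 5 N on its pad to turn.
- lever_pad (a point): point on the red lever's upper face, 65 mm from its pivot (the lever is 18 mm wide and 88 mm long from the pivot, 5.5 mm from the pivot line up to this face): where to press.
- lever_pivot (a point): pivot of the red lever: 34 mm from the tube's axis on the stand's -y side, 130 mm above the table; the axis runs along the stand's x. Closed, the lever's upper face is level, 135.5 mm above the table.
- note_pad: white pad with green sticky notes under the camera, 100 x 140 x 6 mm, fixed; origin under its centre. Bystander.
- red_marker: marker pen with a red cap lying beside the pad, 138 mm long, 12 mm thick; origin at the middle of its underside. Bystander.
- jar: glass jar with red lid, 72 mm in diameter, 105 mm tall; origin under its centre. Bystander.
- tin: purple tin, 80 mm square, 78 mm tall; origin under its centre. Bystander.
- tape_dispenser: green tape dispenser, 120 x 45 mm, 75 mm tall; origin under its centre. Bystander.
- marker_tub: clear tub full of markers, 100 x 80 mm, 127 mm tall; origin under its centre. Bystander.
- wood_box: small open wooden box with raised lid, 150 x 90 mm, 113 mm tall; origin under the box's centre. Bystander.
- phone: black phone lying flat, 155 x 74 x 8 mm; origin under its centre. Bystander.

How it is judged:
On the way:
1. the column rests on its third notch and is let go, the lever still open (contact force between notch3 and anything else above 0.7 N and contact force between grip and the fingers below 0.3 N and value of joint lock_lever below 0.35 rad), for 0.2 s.
At the end, for the whole second after the job is handed in: the column stands still with its weight on its third notch, and the red lever is down to within 0.08 rad of fully closed (contact force between notch3 and anything else above 0.7 N and value of joint lock_lever above 0.62 rad and velocity of joint column between -0.01 and 0.01 m/s); the robot touches nothing.
It fails at once if the column is dropped (comes down faster than 0.15 m/s) (velocity of joint column below -0.15 m/s).
It fails at once if the column is forced down on the catch with more than 25 N (contact force between notch3 and anything else above 25 N).
It fails at once if the camera or its arm is touched with more than 3 N (contact force between camera and anything else above 3 N).
It fails at once if a bystander is moved more than 20 mm (distance of any of red_marker, jar, tin, tape_dispenser, marker_tub, wood_box, phone from where it was at the start of the episode above 0.02 m).
It also fails if it takes over 72 s, if anything falls off the work surface, if the arm or the gripper's body presses on something with over 40 N, if the wrist force passes 120 N, or if a joint passes its speed limit or range.

ROBOT

A 6-joint arm with a two-finger parallel gripper is mounted at the origin on the work surface. World frame = base frame: x ahead of the robot, y to its left, z up, the work surface at z = 0. Lengths are in m, angles in rad, forces in N, time in s.
With the tool pointing down it reaches from about 0.425 to 0.95 m from the base axis. Payload 14.7 kg.
Tool frame: the origin (TCP) lies at the very end of the fingers, on their centre line; the grasp point (between the pads) lies 19 mm behind it; x points along the fingers, y is the direction in which the jaws open and shut, and the axes are right-handed (so a half turn about x gives the same grasp; the last joint's range is limited). The gripper opens to 85 mm and grips with 20 to 120 N. Pads are 22 mm wide; open, the fingers measure 114 mm over their backs; the gripper's body (76 mm by 85 mm) begins 54 mm behind the grasp point. The pads swing forward as they close: fully open they stand 13 mm farther back than shut.
Start: joints at [1.14, 0.48, 1.596, -0, 1.065, -0.047], TCP at [0.243, 0.603, 0.231] pointing down, gripper open.
Joint ranges: [-2.75, 2.75], [-0.82, 2.05], [0.23, 2.67], [-1.56, 4.7], [0.09, 2.69], [-2.92, 2.92]. Speed limits (rad/s): [1.89, 1.89, 2.39, 3.01, 3.01, 3.01].

INTERFACE

Orientations are given as [roll, pitch, yaw] about the fixed x, y, z axes, in that order (R = Rz(yaw) Ry(pitch) Rx(roll)).
In Python, from station import r, capture, camera_info, job_done gives the robot as it stands.
- The arm moves only by the tool send_rows, never from a script. Its argument "series" is a list of rows, each an object with "dp": the shift along the tool's x, y, z in m, a list of three; "turn": the turn, a rotation vector about the tool's x, y, z in rad, a list of three. A call has 1 to 5 rows; each row is the pose to reach, as a shift and turn from the pose commanded when the call began, along the tool's axes at that moment; what a row does not reach only later rows make up. A row lasts 1/10 s, in which the tool goes at most 50 mm and 8.59 degrees, less where a joint would pass 70% of its speed; a pose out of reach is approached as far as the arm can. A call with a gripper value outside its range is refused whole. "fingers" is the opening, from 0 (shut) to 1 (fully open), set as the call begins (left out, the last holds). The fingers move at their own pace and stop on an object; the grip force is fixed at half the most. Time passes only in rows, so rows that repeat a pose let the fingers close. It gives the time, the measured TCP pose, the force and the opening at its end, in the units of the state.
- r.get_obs(): the state, without advancing time (a new reading comes with each control period).
- capture(name): name is "side" or "top" or "wrist"; returns (picture, depth): 420x560x3 uint8, red, green, blue; 420x560 float32, m along the optical axis (not along the pixel's ray), 0 where there is no reading.
- camera_info(name): a dict with "camera_matrix" (3x3 intrinsics, pixels), "R" (3x3) and "t" (3): a world point X has camera coordinates R X + t; the wrist camera has in their place "T_tool_cam" (4x4, takes a point from camera to tool coordinates, whose origin is the TCP and whose axes are the tool frame's). Camera axes: x right, y down, z forward; pixel columns grow to the right and rows downward; lengths in m; the calibration is good to about 2 mm. A picture is of the moment at which its call begins: read the wrist's pose just before it. camera_info takes no time and is no camera call.
- job_done(): hands the job in, once; it reports no verdict.
The state is a dict: "time": time; "joint_positions": joint angles; "joint_velocities": joint speeds; "effort": joint torques, N m; "position": TCP position; "eef_rot": TCP orientation; "wrist_force": force on the tool from outside, world axes, zero at the start; "torque": the same for the moment, N m; "gripper_width": opening from 0.0 (shut) to 1.0 (fully open).
Only numpy, scipy, OpenCV 4.12 (cv2) and the standard library are available. Lean on these libraries where they do the work, as an engineer would, in place of code of your own. Each camera call takes 0.05 s, during which the arm holds its last target.

## Working session

There is one attempt and no reset: what is moved stays moved. The work goes in short steps, Python scripts to look and compute and a tool call to move; the robot and the scene stay as the last step left them, time stands still between calls to the robot, and variables do not carry over. Pictures are saved under pics/ and viewed, and the job is handed in when it is done.

Besides the shell and the picture viewer there is one more tool, called after ">>>" as name(argument=value, ...) on one line, values as JSON. send_rows: Moves the arm, as the interface text tells. Its arguments: {"type":"object","properties":{"series":{"type":"array"},"fingers":{"type":"number"}},"required":["series"]}

```bash
mkdir -p pics; ls
python3 - <<'E'
from station import r,capture,camera_info
import cv2,numpy as np
o=r.get_obs()
for k,v in o.items(): print(k,np.round(v,4))
for n in ["side","top"]:
    p,d=capture(n); cv2.imwrite(f"pics/{n}0.png",p[:,:,::-1]); np.save(f"pics/{n}0_d.npy",d)
for n in ["side","top","wrist"]:
    print(n,{k:np.round(v,4).tolist() for k,v in camera_info(n).items()})
E
```

```text
pics
time 0.0
joint_positions [ 1.1404e+00  4.8080e-01  1.5968e+00 -1.0000e-04  1.0651e+00 -4.6600e-02]
joint_velocities [ 0.0013  0.0028 -0.0002  0.0006  0.      0.0009]
effort [-4.00000e-03 -9.50668e+01 -4.30170e+01 -7.00000e-04  1.26000e-02
 -0.00000e+00]
position [0.2432 0.6024 0.2307]
eef_rot [-1.5688  1.5697 -1.9525]
wrist_force [-0.3149 -0.6497 -0.6482]
torque [-0.0329 -0.0091 -0.0251]
gripper_width 1.0
side {'camera_matrix': [[434.3984, 0.0, 275.5321], [0.0, 434.3984, 214.1771], [0.0, 0.0, 1.0]], 'R': [[-0.9809, -0.1942, -0.0099], [-0.1009, 0.5517, -0.8279], [0.1663, -0.8111, -0.5608]], 't': [0.4839, 0.1795, 1.2749]}
top {'camera_matrix': [[420.0603, 0.0, 278.5908], [0.0, 420.0603, 212.5082], [0.0, 0.0, 1.0]], 'R': [[-0.0062, -0.9998, -0.0205], [-0.995, 0.0082, -0.0991], [0.0992, 0.0198, -0.9949]], 't': [-0.0135, 0.5153, 1.5536]}
wrist {'camera_matrix': [[356.3303, 0.0, 285.683], [0.0, 356.3303, 207.824], [0.0, 0.0, 1.0]], 'T_tool_cam': [[0.0001, -0.3129, 0.9498, -0.1429], [1.0, 0.0001, -0.0, 0.0006], [-0.0001, 0.9498, 0.3129, -0.0815], [0.0, 0.0, 0.0, 1.0]]}
```

View pics/side0.png

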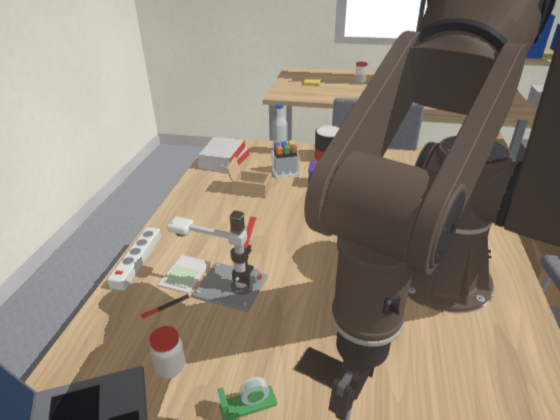

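View pics/top0.png

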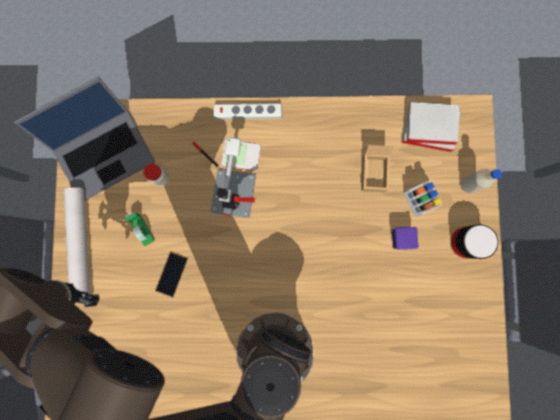

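```bash
cat > h.py <<'E'
import numpy as np,cv2
from station import r,capture,camera_info
from scipy.spatial.transform import Rotation as Ro
def ray(n,u,v):
    c=camera_info(n);K=c["camera_matrix"];R=np.array(c["R"]);t=np.array(c["t"])
    d=R.T@np.linalg.solve(K,[u,v,1.0]); return -R.T@t,d
def onz(n,u,v,z):
    o,d=ray(n,u,v); return o+d*(z-o[2])/d[2]
def proj(n,X):
    c=camera_info(n);p=np.array(c["camera_matrix"])@(np.array(c["R"])@np.array(X)+np.array(c["t"]));return p[:2]/p[2]
def tri(a,b):
    (o1,d1),(o2,d2)=a,b
    s=np.linalg.lstsq(np.c_[d1,-d2],o2-o1,rcond=None)[0]
    p=o1+d1*s[0];q=o2+d2*s[1];return (p+q)/2,np.linalg.norm(p-q)
E
python3 - <<'E'
import cv2
a=cv2.imread("pics/top0.png")[125:225,195:275];cv2.imwrite("pics/top0z.png",cv2.resize(a,None,fx=6,fy=6,interpolation=cv2.INTER_NEAREST))
a=cv2.imread("pics/side0.png")[195:315,160:280];cv2.imwrite("pics/side0z.png",cv2.resize(a,None,fx=5,fy=5,interpolation=cv2.INTER_NEAREST))
E
```

```text
(no output)
```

View pics/top0z.png

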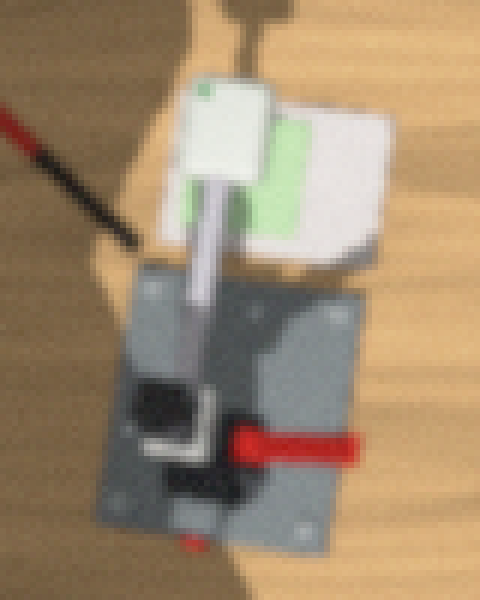

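View pics/side0z.png

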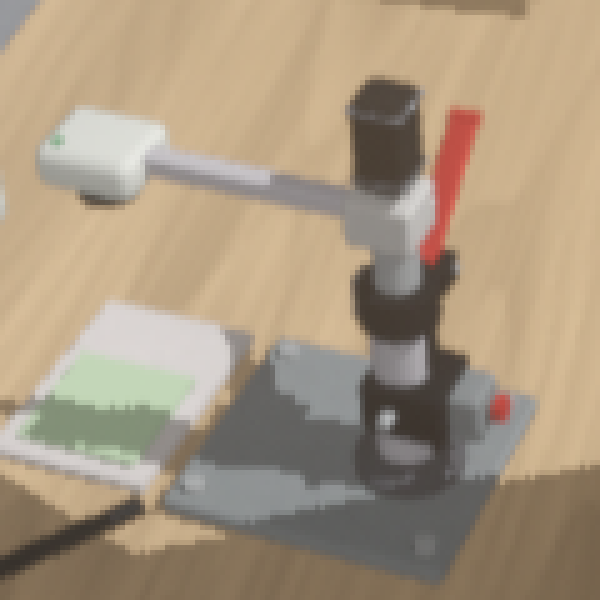

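Run:
```python
from h import *
T=lambda x,y:(195+x/6-.4,125+y/6-.4)
S=lambda x,y:(160+x/5-.4,195+y/5-.4)
P=np.array([onz("top",*T(*c),.012) for c in [(140,262),(366,290),(326,552),(96,525)]])
print(P.round(4),P.mean(0)); 
for i in range(4):
    e=P[(i+1)%4]-P[i];print(np.linalg.norm(e),np.degrees(np.arctan2(e[1],e[0])))
ps=np.array([onz("side",*S(*c),.012) for c in [(275,340),(537,403),(437,582),(163,503)]]);print(ps.round(4))
for i in range(4):
    e=ps[(i+1)%4]-ps[i];print(np.linalg.norm(e),np.degrees(np.arctan2(e[1],e[0])))
print("griptop top",onz("top",*T(164,404),.263),"side",onz("side",*S(385,101),.263))
print(tri(ray("top",*T(164,404)),ray("side",*S(385,101))))
print("cam",tri(ray("top",*T(231,128)),ray("side",*S(110,142))))
print("lever tip top/side",tri(ray("top",*T(358,450)),ray("side",*S(467,110))))
```

```text
[[0.6894 0.2151 0.012 ]
 [0.6697 0.0702 0.012 ]
 [0.5019 0.0956 0.012 ]
 [0.5203 0.2417 0.012 ]] [0.59531318 0.15565248 0.012     ]
0.14626091953799727 -97.73304929876683
0.16969775327583636 171.37246291311192
0.14723763801183065 82.83337274645825
0.17117088636922068 -8.94442038512995
[[0.6653 0.0798 0.012 ]
 [0.4976 0.1058 0.012 ]
 [0.5202 0.2524 0.012 ]
 [0.6837 0.2235 0.012 ]]
0.16971573506604257 171.20135846417864
0.14833698482032312 81.21975634487829
0.1660166480106588 -9.999539902450017
0.14490697780939962 -97.30261234046917
griptop top [0.55953537 0.15980765 0.263     ] side [0.55482855 0.17355709 0.263     ]
(array([0.55988117, 0.16097905, 0.25414212]), np.float64(0.0019920653800112337))
cam (array([0.7276353 , 0.13354032, 0.18861909]), np.float64(0.004259535163211584))
lever tip top/side (array([0.54373211, 0.06183664, 0.18366822]), np.float64(0.0009009940935983946))
```

```bash
cat >> h.py <<'E'
YAW=-0.155
def Rdown(yaw): # tool x down; tool y along (cos yaw, sin yaw)
    x=np.array([0,0,-1.]);y=np.array([np.cos(yaw),np.sin(yaw),0]);return np.c_[x,y,np.cross(x,y)]
def cur():
    o=r.get_obs();return np.array(o["position"]),Ro.from_euler("xyz",o["eef_rot"]).as_matrix(),o
def plan(p,R=None):
    p0,R0,o=cur()
    R=R0 if R is None else R
    tv=Ro.from_matrix(R0.T@R).as_rotvec()
    print("dp",(R0.T@(np.array(p)-p0)).round(4).tolist(),"turn",tv.round(4).tolist(),"deg",np.degrees(np.linalg.norm(tv)).round(1),"dist",np.linalg.norm(np.array(p)-p0).round(3))
E
python3 - <<'E'
from h import *
p,R,o=cur();print(R.round(3))
plan([0.3,0.55,0.40])
for k in range(4):
    plan([0.558,0.162,0.40],Rdown(YAW+k*np.pi/2))
plan([0.5,0.162,0.40],Rdown(YAW+np.pi/2))
plan([0.5,0.162,0.40],Rdown(YAW-np.pi/2))
E
```

```text
[[-0.     0.374  0.927]
 [-0.001  0.927 -0.374]
 [-1.    -0.001 -0.   ]]
dp [-0.1692, -0.0275, 0.0722] turn [0.0, 0.0, 0.0] deg 0.0 dist 0.186
dp [-0.169, -0.2907, 0.4568] turn [1.342, 0.0007, 0.0009] deg 76.9 dist 0.567
dp [-0.169, -0.2907, 0.4568] turn [-0.2288, -0.0002, 0.001] deg 13.1 dist 0.567
dp [-0.169, -0.2907, 0.4568] turn [-1.7996, -0.001, 0.0007] deg 103.1 dist 0.567
dp [-0.169, -0.2907, 0.4568] turn [2.9128, 0.0015, 0.0003] deg 166.9 dist 0.567
dp [-0.1689, -0.3124, 0.403] turn [-0.2288, -0.0002, 0.001] deg 13.1 dist 0.537
dp [-0.1689, -0.3124, 0.403] turn [2.9128, 0.0015, 0.0003] deg 166.9 dist 0.537
```

>>> send_rows(series=[{"dp": [-0.05,0,0],"turn": [0,0,0]},{"dp": [-0.1,-0.02,0.03],"turn": [-0.05,0,0]},{"dp": [-0.169,-0.28,0.4],"turn": [-0.229,0,0]},{"dp": [-0.169,-0.28,0.4],"turn": [-0.229,0,0]},{"dp": [-0.169,-0.28,0.4],"turn": [-0.229,0,0]}])

```text
time: 0.6
position: [0.3396, 0.4547, 0.347]
eef_rot: [-1.402, 1.571, -1.555]
wrist_force: [1.4, 0.3, -0.3]
gripper_width: 1.002
```

Run:
```python
from h import *
print(cur()[2]);plan([0.54,0.165,0.40],Rdown(YAW+np.pi/2))
```

```text
{'time': 0.6, 'joint_positions': array([ 8.75950411e-01,  2.64935133e-01,  1.63595049e+00, -1.14904229e-04,
        1.24083325e+00, -5.42580062e-01]), 'joint_velocities': array([-0.81578138, -0.34376266,  0.28274286, -0.00245531,  0.0603321 ,
       -0.76185853]), 'effort': array([ 14.31829512, -74.73419666, -47.67578959,   0.36778009,
         0.13391693,   1.53233282]), 'position': array([0.33957378, 0.45466026, 0.34699932]), 'eef_rot': array([-1.40241416,  1.57062975, -1.55464278]), 'wrist_force': array([ 1.43571067,  0.32487902, -0.3047381 ]), 'torque': array([-6.41617990e-03,  9.13998521e-06, -2.41823772e-03]), 'gripper_width': 1.0019236589078357}
dp [-0.053, -0.2559, 0.242] turn [0.0028, 0.0, 0.0002] deg 0.2 dist 0.356
```

>>> send_rows(series=[{"dp": [-0.05,-0.1,0.1],"turn": [0,0,0]},{"dp": [-0.05,-0.25,0.24],"turn": [0,0,0]},{"dp": [-0.05,-0.25,0.24],"turn": [0,0,0]},{"dp": [-0.05,-0.25,0.24],"turn": [0,0,0]},{"dp": [-0.05,-0.25,0.24],"turn": [0,0,0]}])

```text
time: 1.1
position: [0.481, 0.253, 0.3857]
eef_rot: [-2.682, 1.571, -2.837]
wrist_force: [-0.7, 0.9, 1.0]
gripper_width: 1.001
```

>>> send_rows(series=[{"dp": [0,0,0],"turn": [0,0,0]},{"dp": [0,0,0],"turn": [0,0,0]},{"dp": [0,0,0],"turn": [0,0,0]}])

```text
time: 1.4
position: [0.4798, 0.2554, 0.3852]
eef_rot: [-3.013, 1.57, 3.116]
wrist_force: [0.5, 0.5, 0.5]
gripper_width: 1.002
```

Run:
```python
from h import *
plan([0.54,0.165,0.40],Rdown(YAW+np.pi/2))
```

```text
dp [-0.0148, -0.08, 0.0734] turn [0.0004, -0.0008, 0.0001] deg 0.1 dist 0.11
```

>>> send_rows(series=[{"dp": [-0.015,-0.08,0.073],"turn": [0,0,0]},{"dp": [-0.015,-0.08,0.073],"turn": [0,0,0]},{"dp": [-0.015,-0.08,0.073],"turn": [0,0,0]},{"dp": [-0.015,-0.08,0.073],"turn": [0,0,0]},{"dp": [-0.015,-0.08,0.073],"turn": [0,0,0]}])

```text
time: 1.9
position: [0.5394, 0.1659, 0.4002]
eef_rot: [2.976, 1.57, 2.822]
wrist_force: [-0.1, 0.9, -0.6]
gripper_width: 0.994
```

Run:
```python
from h import *
p,R,o=cur();print(p,R.round(3),o["wrist_force"])
i,d=capture("wrist");cv2.imwrite("pics/w1.png",i[:,:,::-1]);np.savez("pics/w1.npz",d=d,p=p,R=R)
```

```text
[0.53935008 0.16592235 0.40020394] [[-0.001  0.153  0.988]
 [ 0.     0.988 -0.153]
 [-1.     0.    -0.001]] [-0.08508674  0.89843346 -0.60667091]
```

View pics/w1.png

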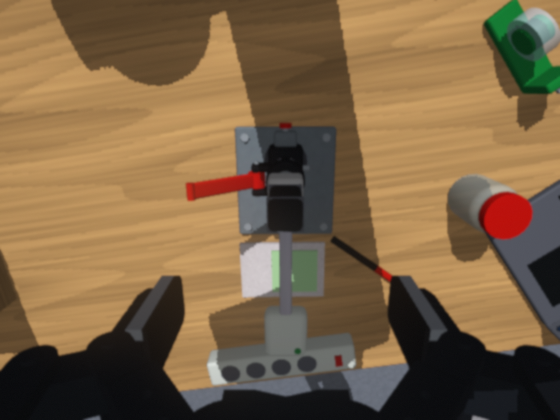

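```bash
cat >> h.py <<'E'
def wcloud(d,p,R):
    c=camera_info("wrist");K=c["camera_matrix"];T=np.array(c["T_tool_cam"])
    v,u=np.mgrid[:d.shape[0],:d.shape[1]]
    P=np.stack([(u-K[0][2])/K[0][0]*d,(v-K[1][2])/K[1][1]*d,d],-1)
    return (P@T[:3,:3].T+T[:3,3])@R.T+p
E
python3 - <<'E'
from h import *
z=np.load("pics/w1.npz");im=cv2.imread("pics/w1.png")
W=wcloud(z["d"],z["p"],z["R"])
m=(W[...,2]>.245)&(W[...,2]<.285)&(z["d"]>0)
m[:120]=0;m[260:]=0;m[:,:240]=0;m[:,340:]=0
v,u=np.nonzero(m);print(len(v),u.min(),u.max(),v.min(),v.max())
Q=W[m];zt=np.median(Q[Q[:,2]>.255][:,2]);print("ztop",zt)
m2=m&(abs(W[...,2]-zt)<.006)
rect=cv2.minAreaRect((W[m2][:,:2]*1000).astype(np.float32));print(rect)
# head block
for lo,hi in[(.19,.206),(.13,.15),(.165,.19)]:
    mm=(W[...,2]>lo)&(W[...,2]<hi)&(z["d"]>0);mm[:120]=0;mm[300:]=0;mm[:,:180]=0;mm[:,340:]=0
    print(lo,W[mm].min(0),W[mm].max(0))
b,g,rr=[im[...,k].astype(int) for k in range(3)]
lm=(rr>140)&(g<70)&(b<70);lm[:160]=0;lm[210:]=0;lm[:,:180]=0;lm[:,270:]=0
L=W[lm];print(len(L));o=np.array([.558,.162])
ys=np.array([-np.sin(-.155),np.cos(-.155)])
s=-(L[:,:2]-o)@ys;A=np.polyfit(s,L[:,2],1);print("lever slope deg",np.degrees(np.arctan(A[0])),s.min(),s.max(),L[:,2].min(),L[:,2].max())
print(cv2.fitLine(L[:,:2].astype(np.float32),cv2.DIST_HUBER,0,.001,.001).ravel())
E
```

```text
1413 266 303 193 231
ztop 0.2623872424709388
((556.9624633789062, 163.15257263183594), (31.552345275878906, 31.723018646240234), 81.30058288574219)
0.19 [0.53700118 0.13740985 0.19004321] [0.68192256 0.18268467 0.20383764]
0.13 [0.53127526 0.10880944 0.13008343] [0.57273908 0.1858282  0.14998297]
0.165 [0.5328048  0.0605925  0.16506296] [0.67568528 0.18291919 0.1898158 ]
1099
lever slope deg 27.59337784359307 -0.001657106410106309 0.10097545345593664 0.13406246220808393 0.5431621343091746
[0.15800779 0.98743784 0.5479803  0.10610764]
```

Run:
```python
from h import *
plan([0.557,0.163,0.29],Rdown(YAW+np.pi/2));plan([0.557,0.163,0.222],Rdown(YAW+np.pi/2))
```

```text
dp [0.1102, -0.0004, 0.0181] turn [0.0017, -0.0008, -0.0001] deg 0.1 dist 0.112
dp [0.1782, -0.0004, 0.0182] turn [0.0017, -0.0008, -0.0001] deg 0.1 dist 0.179
```

>>> send_rows(series=[{"dp": [0.04,0,0.018],"turn": [0,0,0]},{"dp": [0.07,0,0.018],"turn": [0,0,0]},{"dp": [0.1,0,0.018],"turn": [0,0,0]},{"dp": [0.11,0,0.018],"turn": [0,0,0]},{"dp": [0.11,0,0.018],"turn": [0,0,0]}])

```text
time: 2.45
position: [0.5568, 0.1627, 0.2896]
eef_rot: [-2.814, 1.568, -2.967]
wrist_force: [-0.2, 1.0, 1.2]
gripper_width: 0.996
```

Run:
```python
from h import *
p,R,o=cur();i,d=capture("wrist");cv2.imwrite("pics/w2.png",i[:,:,::-1])
plan([0.557,0.163,0.222],Rdown(YAW+np.pi/2))
```

```text
dp [0.0691, 0.0002, -0.0007] turn [0.0014, -0.0003, -0.0] deg 0.1 dist 0.069
```

View pics/w2.png

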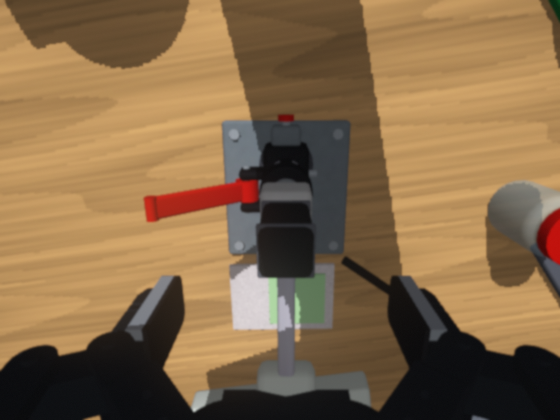

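The grip's top (258–314, 226–276) sits midway between the finger tips (about 183 and 388). I'll descend and grip it.

>>> send_rows(series=[{"dp": [0.03,0,0],"turn": [0,0,0]},{"dp": [0.05,0,0],"turn": [0,0,0]},{"dp": [0.067,0,0],"turn": [0,0,0]},{"dp": [0.067,0,0],"turn": [0,0,0]},{"dp": [0.067,0,0],"turn": [0,0,0]}])

```text
time: 3.0
position: [0.5587, 0.1622, 0.2252]
eef_rot: [0.403, 1.569, 0.248]
wrist_force: [-0.1, 0.1, -0.2]
gripper_width: 0.999
```

>>> send_rows(series=[{"dp": [0,0,0],"turn": [0,0,0]},{"dp": [0,0,0],"turn": [0,0,0]},{"dp": [0,0,0],"turn": [0,0,0]},{"dp": [0,0,0],"turn": [0,0,0]},{"dp": [0,0,0],"turn": [0,0,0]}], fingers=0.25)

```text
time: 3.5
position: [0.5582, 0.1623, 0.2242]
eef_rot: [0.876, 1.57, 0.722]
wrist_force: [-1.8, 3.2, 6.2]
gripper_width: 0.34
```

>>> send_rows(series=[{"dp": [0,0,0],"turn": [0,0,0]},{"dp": [0,0,0],"turn": [0,0,0]},{"dp": [0,0,0],"turn": [0,0,0]},{"dp": [0,0,0],"turn": [0,0,0]},{"dp": [0,0,0],"turn": [0,0,0]}])

```text
time: 4.0
position: [0.5582, 0.1623, 0.2243]
eef_rot: [0.832, 1.57, 0.678]
wrist_force: [-1.9, 3.8, 6.2]
gripper_width: 0.346
```

>>> send_rows(series=[{"dp": [0,0,0],"turn": [0,0,0]},{"dp": [-0.001,0,0],"turn": [0,0,0]},{"dp": [-0.001,0,0],"turn": [0,0,0]},{"dp": [-0.001,0,0],"turn": [0,0,0]}], fingers=0.0)

```text
time: 4.4
position: [0.5582, 0.1623, 0.2246]
eef_rot: [1.097, 1.57, 0.942]
wrist_force: [1.5, 5.3, -2.5]
gripper_width: 0.344
```

>>> send_rows(series=[{"dp": [-0.001,0,0],"turn": [0,0,0]},{"dp": [-0.001,0,0],"turn": [0,0,0]}])

```text
time: 4.6
position: [0.5582, 0.1623, 0.2256]
eef_rot: [1.172, 1.57, 1.017]
wrist_force: [2.0, 4.8, -3.9]
gripper_width: 0.342
```

>>> send_rows(series=[{"dp": [-0.001,0,0],"turn": [0,0,0]},{"dp": [-0.001,0,0],"turn": [0,0,0]}])

```text
time: 4.8
position: [0.5582, 0.1623, 0.2266]
eef_rot: [1.177, 1.57, 1.022]
wrist_force: [1.8, 5.2, -3.2]
gripper_width: 0.346
```

>>> send_rows(series=[{"dp": [-0.001,0,0],"turn": [0,0,0]},{"dp": [-0.001,0,0],"turn": [0,0,0]}])

```text
time: 5.0
position: [0.5582, 0.1623, 0.2276]
eef_rot: [1.212, 1.57, 1.057]
wrist_force: [1.5, 5.4, -3.8]
gripper_width: 0.345
```

>>> send_rows(series=[{"dp": [-0.001,0,0],"turn": [0,0,0]},{"dp": [-0.001,0,0],"turn": [0,0,0]}])

```text
time: 5.2
position: [0.5582, 0.1623, 0.2286]
eef_rot: [1.205, 1.57, 1.05]
wrist_force: [2.1, 5.5, -3.5]
gripper_width: 0.342
```

>>> send_rows(series=[{"dp": [-0.001,0,0],"turn": [0,0,0]},{"dp": [-0.001,0,0],"turn": [0,0,0]}])

```text
time: 5.4
position: [0.5582, 0.1623, 0.2296]
eef_rot: [1.23, 1.57, 1.075]
wrist_force: [2.0, 5.0, -3.1]
gripper_width: 0.341
```

>>> send_rows(series=[{"dp": [-0.001,0,0],"turn": [0,0,0]},{"dp": [-0.001,0,0],"turn": [0,0,0]}])

```text
time: 5.6
position: [0.5582, 0.1623, 0.2306]
eef_rot: [1.177, 1.57, 1.022]
wrist_force: [1.3, 5.7, -3.1]
gripper_width: 0.345
```

>>> send_rows(series=[{"dp": [-0.001,0,0],"turn": [0,0,0]},{"dp": [-0.001,0,0],"turn": [0,0,0]}])

```text
time: 5.8
position: [0.5582, 0.1623, 0.2316]
eef_rot: [1.146, 1.57, 0.991]
wrist_force: [2.5, 6.1, -3.3]
gripper_width: 0.344
```

>>> send_rows(series=[{"dp": [-0.001,0,0],"turn": [0,0,0]},{"dp": [-0.001,0,0],"turn": [0,0,0]}])

```text
time: 6.0
position: [0.5582, 0.1623, 0.2325]
eef_rot: [1.241, 1.57, 1.086]
wrist_force: [2.1, 5.2, -3.3]
gripper_width: 0.339
```

>>> send_rows(series=[{"dp": [-0.001,0,0],"turn": [0,0,0]},{"dp": [-0.001,0,0],"turn": [0,0,0]}])

```text
time: 6.2
position: [0.5582, 0.1623, 0.2336]
eef_rot: [1.155, 1.57, 1.0]
wrist_force: [2.5, 6.0, -3.1]
gripper_width: 0.344
```

>>> send_rows(series=[{"dp": [-0.001,0,0],"turn": [0,0,0]},{"dp": [-0.001,0,0],"turn": [0,0,0]}])

```text
time: 6.4
position: [0.5582, 0.1623, 0.2346]
eef_rot: [1.174, 1.57, 1.019]
wrist_force: [2.2, 5.5, -4.2]
gripper_width: 0.339
```

>>> send_rows(series=[{"dp": [-0.001,0,0],"turn": [0,0,0]},{"dp": [-0.001,0,0],"turn": [0,0,0]}])

```text
time: 6.6
position: [0.5582, 0.1622, 0.2355]
eef_rot: [1.212, 1.57, 1.057]
wrist_force: [2.6, 5.3, -3.2]
gripper_width: 0.342
```

>>> send_rows(series=[{"dp": [-0.001,0,0],"turn": [0,0,0]},{"dp": [-0.001,0,0],"turn": [0,0,0]}])

```text
time: 6.8
position: [0.5582, 0.1623, 0.2364]
eef_rot: [1.276, 1.57, 1.121]
wrist_force: [3.2, 4.4, -6.5]
gripper_width: 0.343
```

>>> send_rows(series=[{"dp": [-0.001,0,0],"turn": [0,0,0]},{"dp": [-0.001,0,0],"turn": [0,0,0]}])

```text
time: 7.0
position: [0.5582, 0.1623, 0.2371]
eef_rot: [1.499, 1.57, 1.345]
wrist_force: [4.4, 5.7, -9.5]
gripper_width: 0.345
```

>>> send_rows(series=[{"dp": [-0.001,0,0],"turn": [0,0,0]},{"dp": [-0.001,0,0],"turn": [0,0,0]}])

```text
time: 7.2
position: [0.5581, 0.1623, 0.238]
eef_rot: [1.747, 1.57, 1.593]
wrist_force: [5.2, 5.4, -11.2]
gripper_width: 0.344
```

>>> send_rows(series=[{"dp": [-0.001,0,0],"turn": [0,0,0]},{"dp": [-0.001,0,0],"turn": [0,0,0]}])

```text
time: 7.4
position: [0.5582, 0.1622, 0.2389]
eef_rot: [1.783, 1.57, 1.628]
wrist_force: [4.4, 6.0, -12.3]
gripper_width: 0.349
```

>>> send_rows(series=[{"dp": [-0.001,0,0],"turn": [0,0,0]},{"dp": [-0.001,0,0],"turn": [0,0,0]}])

```text
time: 7.6
position: [0.5582, 0.1623, 0.2399]
eef_rot: [1.743, 1.57, 1.588]
wrist_force: [5.6, 6.3, -12.5]
gripper_width: 0.348
```

>>> send_rows(series=[{"dp": [-0.001,0,0],"turn": [0,0,0]},{"dp": [-0.001,0,0],"turn": [0,0,0]}])

```text
time: 7.8
position: [0.5582, 0.1623, 0.2409]
eef_rot: [1.826, 1.57, 1.671]
wrist_force: [4.8, 6.3, -12.9]
gripper_width: 0.346
```

>>> send_rows(series=[{"dp": [-0.001,0,0],"turn": [0,0,0]},{"dp": [-0.001,0,0],"turn": [0,0,0]}])

```text
time: 8.0
position: [0.5582, 0.1623, 0.2424]
eef_rot: [1.457, 1.57, 1.302]
wrist_force: [1.5, 4.7, -4.4]
gripper_width: 0.342
```

>>> send_rows(series=[{"dp": [-0.001,0,0],"turn": [0,0,0]},{"dp": [-0.001,0,0],"turn": [0,0,0]}])

```text
time: 8.2
position: [0.5582, 0.1623, 0.2435]
eef_rot: [1.246, 1.57, 1.091]
wrist_force: [2.3, 5.4, -3.2]
gripper_width: 0.34
```

>>> send_rows(series=[{"dp": [-0.001,0,0],"turn": [0,0,0]},{"dp": [-0.001,0,0],"turn": [0,0,0]}])

```text
time: 8.4
position: [0.5582, 0.1623, 0.2446]
eef_rot: [1.143, 1.57, 0.988]
wrist_force: [2.4, 5.0, -3.4]
gripper_width: 0.34
```

>>> send_rows(series=[{"dp": [-0.001,0,0],"turn": [0,0,0]},{"dp": [-0.001,0,0],"turn": [0,0,0]}])

```text
time: 8.6
position: [0.5582, 0.1623, 0.2454]
eef_rot: [1.272, 1.57, 1.117]
wrist_force: [3.6, 5.3, -6.5]
gripper_width: 0.342
```

>>> send_rows(series=[{"dp": [-0.001,0,0],"turn": [0,0,0]},{"dp": [-0.001,0,0],"turn": [0,0,0]}])

```text
time: 8.8
position: [0.5582, 0.1623, 0.2461]
eef_rot: [1.466, 1.57, 1.312]
wrist_force: [4.6, 5.1, -9.9]
gripper_width: 0.342
```

>>> send_rows(series=[{"dp": [-0.001,0,0],"turn": [0,0,0]},{"dp": [-0.001,0,0],"turn": [0,0,0]}])

```text
time: 9.0
position: [0.5581, 0.1623, 0.247]
eef_rot: [1.817, 1.57, 1.662]
wrist_force: [5.1, 5.4, -11.9]
gripper_width: 0.344
```

>>> send_rows(series=[{"dp": [-0.001,0,0],"turn": [0,0,0]},{"dp": [-0.001,0,0],"turn": [0,0,0]}])

```text
time: 9.2
position: [0.5582, 0.1622, 0.248]
eef_rot: [1.746, 1.57, 1.591]
wrist_force: [4.9, 5.3, -11.6]
gripper_width: 0.34
```

>>> send_rows(series=[{"dp": [-0.001,0,0],"turn": [0,0,0]},{"dp": [-0.001,0,0],"turn": [0,0,0]}])

```text
time: 9.4
position: [0.5581, 0.1623, 0.2489]
eef_rot: [1.952, 1.57, 1.797]
wrist_force: [5.0, 5.9, -12.8]
gripper_width: 0.342
```

>>> send_rows(series=[{"dp": [-0.001,0,0],"turn": [0,0,0]},{"dp": [-0.001,0,0],"turn": [0,0,0]}])

```text
time: 9.6
position: [0.5582, 0.1623, 0.2499]
eef_rot: [1.852, 1.57, 1.697]
wrist_force: [5.7, 5.4, -12.5]
gripper_width: 0.341
```

>>> send_rows(series=[{"dp": [-0.001,0,0],"turn": [0,0,0]},{"dp": [-0.001,0,0],"turn": [0,0,0]}])

```text
time: 9.8
position: [0.5582, 0.1623, 0.2514]
eef_rot: [1.462, 1.57, 1.307]
wrist_force: [2.5, 5.1, -4.3]
gripper_width: 0.348
```

>>> send_rows(series=[{"dp": [-0.001,0,0],"turn": [0,0,0]},{"dp": [-0.001,0,0],"turn": [0,0,0]}])

```text
time: 10.0
position: [0.5582, 0.1623, 0.2525]
eef_rot: [1.27, 1.57, 1.115]
wrist_force: [2.5, 6.0, -2.9]
gripper_width: 0.345
```

Second click at about 0.2508, so I expect the third near 0.2598. Going on in the same 1 mm steps.

>>> send_rows(series=[{"dp": [-0.001,0,0],"turn": [0,0,0]},{"dp": [-0.001,0,0],"turn": [0,0,0]}])

```text
time: 10.2
position: [0.5582, 0.1623, 0.2535]
eef_rot: [1.203, 1.57, 1.049]
wrist_force: [2.6, 4.4, -4.6]
gripper_width: 0.347
```

>>> send_rows(series=[{"dp": [-0.001,0,0],"turn": [0,0,0]},{"dp": [-0.001,0,0],"turn": [0,0,0]}])

```text
time: 10.4
position: [0.5582, 0.1623, 0.2544]
eef_rot: [1.375, 1.57, 1.22]
wrist_force: [3.0, 5.8, -6.5]
gripper_width: 0.343
```

>>> send_rows(series=[{"dp": [-0.001,0,0],"turn": [0,0,0]},{"dp": [-0.001,0,0],"turn": [0,0,0]}])

```text
time: 10.6
position: [0.5582, 0.1623, 0.2551]
eef_rot: [1.585, 1.57, 1.43]
wrist_force: [5.3, 5.4, -9.7]
gripper_width: 0.341
```

>>> send_rows(series=[{"dp": [-0.001,0,0],"turn": [0,0,0]},{"dp": [-0.001,0,0],"turn": [0,0,0]}])

```text
time: 10.8
position: [0.5581, 0.1622, 0.256]
eef_rot: [1.752, 1.57, 1.597]
wrist_force: [4.3, 6.0, -11.9]
gripper_width: 0.344
```

>>> send_rows(series=[{"dp": [-0.001,0,0],"turn": [0,0,0]},{"dp": [-0.001,0,0],"turn": [0,0,0]}])

```text
time: 11.0
position: [0.5581, 0.1623, 0.2569]
eef_rot: [1.921, 1.57, 1.766]
wrist_force: [5.3, 6.1, -12.3]
gripper_width: 0.344
```

>>> send_rows(series=[{"dp": [-0.001,0,0],"turn": [0,0,0]},{"dp": [-0.001,0,0],"turn": [0,0,0]}])

```text
time: 11.2
position: [0.5581, 0.1623, 0.2579]
eef_rot: [1.932, 1.57, 1.777]
wrist_force: [5.9, 5.8, -12.2]
gripper_width: 0.343
```

>>> send_rows(series=[{"dp": [-0.001,0,0],"turn": [0,0,0]},{"dp": [-0.001,0,0],"turn": [0,0,0]}])

```text
time: 11.4
position: [0.5581, 0.1623, 0.2589]
eef_rot: [1.956, 1.57, 1.801]
wrist_force: [5.1, 6.0, -12.5]
gripper_width: 0.341
```

>>> send_rows(series=[{"dp": [-0.001,0,0],"turn": [0,0,0]},{"dp": [-0.001,0,0],"turn": [0,0,0]}])

```text
time: 11.6
position: [0.5582, 0.1623, 0.2604]
eef_rot: [1.487, 1.57, 1.332]
wrist_force: [1.7, 4.5, -3.2]
gripper_width: 0.344
```

>>> send_rows(series=[{"dp": [-0.001,0,0],"turn": [0,0,0]},{"dp": [-0.001,0,0],"turn": [0,0,0]}])

```text
time: 11.8
position: [0.5582, 0.1623, 0.2615]
eef_rot: [1.254, 1.57, 1.099]
wrist_force: [2.0, 5.3, -3.1]
gripper_width: 0.334
```

>>> send_rows(series=[{"dp": [0.0005,0,0],"turn": [0,0,0]},{"dp": [0.001,0,0],"turn": [0,0,0]}])

```text
time: 12.0
position: [0.5582, 0.1623, 0.2605]
eef_rot: [1.188, 1.57, 1.034]
wrist_force: [2.3, 5.8, -2.9]
gripper_width: 0.347
```

>>> send_rows(series=[{"dp": [0.0005,0,0],"turn": [0,0,0]},{"dp": [0.0005,0,0],"turn": [0,0,0]}])

```text
time: 12.2
position: [0.5582, 0.1623, 0.2603]
eef_rot: [1.048, 1.57, 0.894]
wrist_force: [1.6, 6.2, 0.4]
gripper_width: 0.344
```

>>> send_rows(series=[{"dp": [0.0005,0,0],"turn": [0,0,0]},{"dp": [0.0005,0,0],"turn": [0,0,0]}])

```text
time: 12.4
position: [0.5582, 0.1623, 0.2601]
eef_rot: [0.872, 1.57, 0.718]
wrist_force: [0.2, 4.6, 5.3]
gripper_width: 0.344
```

>>> send_rows(series=[{"dp": [0.0005,0,0],"turn": [0,0,0]},{"dp": [0.0005,0,0],"turn": [0,0,0]}])

```text
time: 12.6
position: [0.5582, 0.1623, 0.26]
eef_rot: [0.763, 1.569, 0.608]
wrist_force: [-2.0, 4.5, 10.3]
gripper_width: 0.342
```

>>> send_rows(series=[{"dp": [-0.0008,0,0],"turn": [0,0,0]},{"dp": [-0.0008,0,0],"turn": [0,0,0]}])

```text
time: 12.8
position: [0.5582, 0.1623, 0.2602]
eef_rot: [0.944, 1.57, 0.789]
wrist_force: [0.5, 5.4, 1.8]
gripper_width: 0.336
```

>>> send_rows(series=[{"dp": [0,0,0],"turn": [0,0,0]},{"dp": [0,0,0],"turn": [0,0,0]}])

```text
time: 13.0
position: [0.5582, 0.1623, 0.2602]
eef_rot: [0.95, 1.57, 0.795]
wrist_force: [0.7, 5.4, 1.6]
gripper_width: 0.343
```

>>> send_rows(series=[{"dp": [0,0,0],"turn": [0,0,0]},{"dp": [0,0,0],"turn": [0,0,0]},{"dp": [0,0,0],"turn": [0,0,0]},{"dp": [0,0,0],"turn": [0,0,0]},{"dp": [0,0,0],"turn": [0,0,0]}], fingers=1.0)

```text
time: 13.5
position: [0.5579, 0.1617, 0.2599]
eef_rot: [-2.133, 1.571, -2.288]
wrist_force: [-0.5, 0.2, -0.0]
gripper_width: 1.001
```

>>> send_rows(series=[{"dp": [0,0,0],"turn": [0,0,0]},{"dp": [0,0,0],"turn": [0,0,0]},{"dp": [0,0,0],"turn": [0,0,0]}])

```text
time: 13.8
position: [0.5579, 0.1618, 0.2599]
eef_rot: [-2.025, 1.571, -2.18]
wrist_force: [-0.6, -0.6, -0.4]
gripper_width: 1.003
```

Run:
```python
from h import *
p,R,o=cur();i,d=capture("side");cv2.imwrite("pics/s3.png",cv2.resize(i[150:310,160:340,::-1],None,fx=3.5,fy=3.5,interpolation=cv2.INTER_NEAREST))
print(p,o["wrist_force"])
```

```text
[0.55794195 0.16181883 0.25987349] [-0.57427591 -0.55854092 -0.36448835]
```

View pics/s3.png

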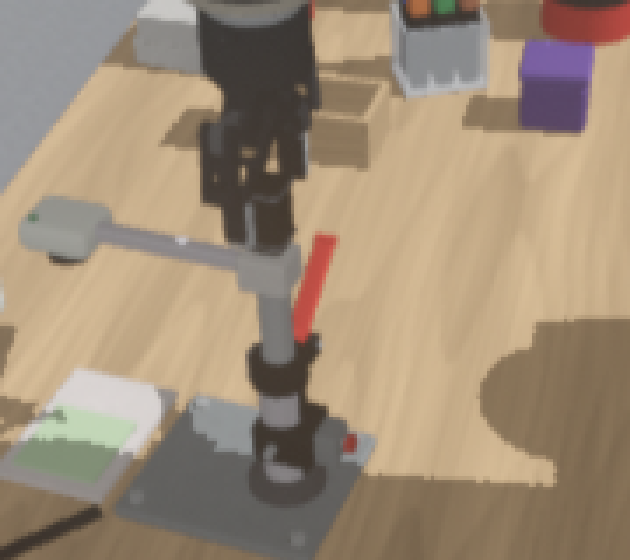

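>>> send_rows(series=[{"dp": [-0.015,0,0],"turn": [0,0,0]},{"dp": [-0.035,0,0],"turn": [0,0,0]},{"dp": [-0.065,0,0],"turn": [0,0,0]},{"dp": [-0.09,0,0],"turn": [0,0,0]},{"dp": [-0.09,0,0],"turn": [0,0,0]}])

```text
time: 14.35
position: [0.5594, 0.1622, 0.3534]
eef_rot: [0.388, 1.565, 0.233]
wrist_force: [1.1, 0.4, 0.2]
gripper_width: 1.002
```

>>> send_rows(series=[{"dp": [0,-0.03,0],"turn": [0,0,0]},{"dp": [0,-0.06,0],"turn": [0,0,0]},{"dp": [0,-0.09,0],"turn": [0,0,0]},{"dp": [0,-0.09,0],"turn": [0,0,0]},{"dp": [0,-0.09,0],"turn": [0,0,0]}])

```text
time: 14.85
position: [0.5439, 0.0725, 0.3495]
eef_rot: [2.94, 1.57, 2.783]
wrist_force: [0.5, 0.2, -0.5]
gripper_width: 0.998
```

>>> send_rows(series=[{"dp": [0,0,0],"turn": [0,0,0]},{"dp": [0,0,0],"turn": [0,0,0]},{"dp": [0,0,0],"turn": [0,0,0]},{"dp": [0,0,0],"turn": [0,0,0]},{"dp": [0,0,0],"turn": [0,0,0]}], fingers=0.0)

```text
time: 15.35
position: [0.5441, 0.0732, 0.3498]
eef_rot: [-1.909, 1.571, -2.063]
wrist_force: [0.2, 0.2, 0.6]
gripper_width: 0.145
```

Run:
```python
from h import *
p,R,o=cur();i,d=capture("wrist");cv2.imwrite("pics/w4.png",i[:,:,::-1]);print(p,o["gripper_width"])
W=wcloud(d,p,R);b=i.astype(int)
c=np.array([.5575,.1622]);xs=np.array([np.cos(YAW),np.sin(YAW)]);ys=np.array([-xs[1],xs[0]])
# grip top
m=(W[...,2]>.285)&(W[...,2]<.31)&(np.linalg.norm(W[...,:2]-c,axis=-1)<.04)&(d>0)
if m.sum():
    zt=np.median(W[m][:,2]);print("griptop z",zt,cv2.minAreaRect((W[m&(abs(W[...,2]-zt)<.006)][:,:2]*1000).astype(np.float32)))
m=(b[...,0]>140)&(b[...,1]<70)&(b[...,2]<70)&(d>0)&(np.linalg.norm(W[...,:2]-c,axis=-1)<.12)&(W[...,2]>.12)&(W[...,2]<.21)
L=W[m];s=-(L[:,:2]-c)@ys;t=(L[:,:2]-c)@xs
k=(s>.055);print(m.sum(),np.polyfit(s[k],L[k,2],1),s.max(),np.percentile(t[k],[2,50,98]))
for a in(0,.06,.12):
    th=.698-a;out=.034+.065*np.cos(th)-.0055*np.sin(th);z=.130+.065*np.sin(th)+.0055*np.cos(th);print(a,out,z)
for out,z in((.085,.2),(.085,.182),(.099,.1355)): plan([*(c-ys*out),z],Rdown(YAW+np.pi/2))
```

```text
[0.54408422 0.07318391 0.34984015] 0.1453619109549185
griptop z 0.2983176004841799 ((557.1517944335938, 162.9717559814453), (32.23368835449219, 31.851892471313477), 81.69512176513672)
1257 [0.77148515 0.11163719] 0.10148173805150318 [-0.00876598 -0.00123149  0.0072062 ]
0 0.08026361405258545 0.17598834651075662
0.06 0.08293801003479465 0.17313144066495276
0.12 0.08543628202758746 0.17011930820912152
dp [0.1498, 0.0051, -0.0005] turn [0.0005, -0.0, -0.0] deg 0.0 dist 0.15
dp [0.1678, 0.0051, -0.0005] turn [0.0005, -0.0, -0.0] deg 0.0 dist 0.168
dp [0.2143, -0.0089, -0.0005] turn [0.0005, -0.0, -0.0] deg 0.0 dist 0.215
```

View pics/w4.png

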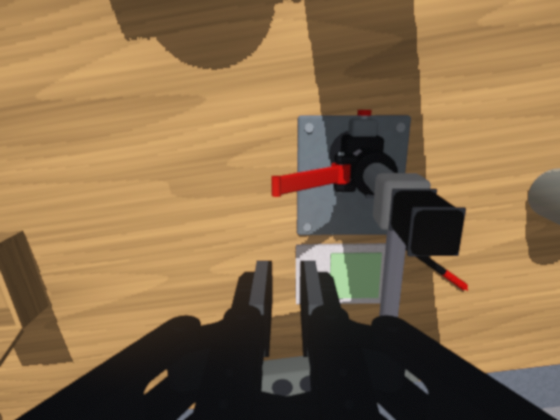

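>>> send_rows(series=[{"dp": [0.03,0.001,0],"turn": [0,0,0]},{"dp": [0.07,0.002,0],"turn": [0,0,0]},{"dp": [0.11,0.002,0],"turn": [0,0,0]},{"dp": [0.145,0.002,0],"turn": [0,0,0]},{"dp": [0.145,0.002,0],"turn": [0,0,0]}])

```text
time: 15.9
position: [0.5417, 0.0747, 0.2011]
eef_rot: [-2.903, 1.564, -3.058]
wrist_force: [-0.8, 0.5, 1.1]
gripper_width: 0.002
```

>>> send_rows(series=[{"dp": [0,0,0],"turn": [0,0,0]},{"dp": [0.004,0,0],"turn": [0,0,0]},{"dp": [0.008,0,0],"turn": [0,0,0]},{"dp": [0.012,0,0],"turn": [0,0,0]},{"dp": [0.016,0,0],"turn": [0,0,0]}])

```text
time: 16.4
position: [0.5446, 0.0749, 0.1892]
eef_rot: [0.195, 1.57, 0.041]
wrist_force: [0.5, 0.2, -0.4]
gripper_width: -0.004
```

Run:
```python
from h import *
p,R,o=cur();i,d=capture("side");cv2.imwrite("pics/s5.png",cv2.resize(i[150:310,160:340,::-1],None,fx=3.5,fy=3.5,interpolation=cv2.INTER_NEAREST))
print(p,o["wrist_force"],o["gripper_width"])
c=np.array([.5575,.1622]);xs=np.array([np.cos(YAW),np.sin(YAW)]);ys=np.array([-xs[1],xs[0]])
plan([*(c-ys*.099),.1355],Rdown(YAW+np.pi/2))
```

```text
[0.54463998 0.07488136 0.18915688] [ 0.48729639  0.18817926 -0.36806313] -0.0035921935855757385
dp [0.0529, -0.0106, -0.0003] turn [0.0002, -0.0002, 0.0] deg 0.0 dist 0.054
```

View pics/s5.png

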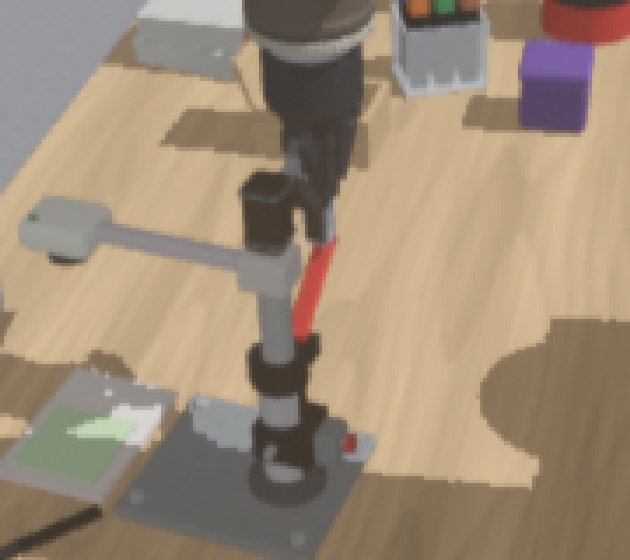

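The shut fingers are just above the red lever's upper end (about 325, 240 in the zoomed crop). Pressing down along the lever's arc.

>>> send_rows(series=[{"dp": [0.004,0,0],"turn": [0,0,0]},{"dp": [0.008,0,0],"turn": [0,0,0]},{"dp": [0.012,-0.001,0],"turn": [0,0,0]},{"dp": [0.015,-0.002,0],"turn": [0,0,0]},{"dp": [0.018,-0.003,0],"turn": [0,0,0]}])

```text
time: 16.95
position: [0.5439, 0.0718, 0.1706]
eef_rot: [-1.311, 1.571, -1.466]
wrist_force: [-0.6, -0.4, 3.4]
gripper_width: -0.002
```

>>> send_rows(series=[{"dp": [0.003,-0.001,0],"turn": [0,0,0]},{"dp": [0.006,-0.002,0],"turn": [0,0,0]},{"dp": [0.009,-0.003,0],"turn": [0,0,0]},{"dp": [0.012,-0.004,0],"turn": [0,0,0]},{"dp": [0.015,-0.005,0],"turn": [0,0,0]}])

```text
time: 17.45
position: [0.5431, 0.0668, 0.1556]
eef_rot: [-1.892, 1.571, -2.047]
wrist_force: [0.5, -1.0, 3.8]
gripper_width: -0.001
```

>>> send_rows(series=[{"dp": [0.003,-0.001,0],"turn": [0,0,0]},{"dp": [0.006,-0.001,0],"turn": [0,0,0]},{"dp": [0.009,-0.002,0],"turn": [0,0,0]},{"dp": [0.012,-0.002,0],"turn": [0,0,0]},{"dp": [0.015,-0.003,0],"turn": [0,0,0]}])

```text
time: 17.95
position: [0.5427, 0.0641, 0.1406]
eef_rot: [1.647, 1.571, 1.492]
wrist_force: [0.6, 3.1, 1.5]
gripper_width: -0.002
```

>>> send_rows(series=[{"dp": [0.001,0,0],"turn": [0,0,0]},{"dp": [0.002,0,0],"turn": [0,0,0]},{"dp": [0.003,0,0],"turn": [0,0,0]},{"dp": [0.004,0,0],"turn": [0,0,0]}])

```text
time: 18.35
position: [0.5426, 0.0639, 0.1369]
eef_rot: [-1.66, 1.571, -1.815]
wrist_force: [-0.6, -2.1, 3.5]
gripper_width: -0.001
```

>>> send_rows(series=[{"dp": [0.001,0,0],"turn": [0,0,0]},{"dp": [0.001,0,0],"turn": [0,0,0]}])

```text
time: 18.55
position: [0.5426, 0.064, 0.1357]
eef_rot: [-3.069, 1.571, 3.06]
wrist_force: [0.2, -0.9, -0.6]
gripper_width: -0.002
```

>>> send_rows(series=[{"dp": [0.001,0,0],"turn": [0,0,0]},{"dp": [0.001,0,0],"turn": [0,0,0]}])

```text
time: 18.75
position: [0.5427, 0.064, 0.135]
eef_rot: [-0.136, 1.571, -0.291]
wrist_force: [-1.7, -1.4, 7.5]
gripper_width: 0.0
```

>>> send_rows(series=[{"dp": [0.001,0,0],"turn": [0,0,0]},{"dp": [0.001,0,0],"turn": [0,0,0]}])

```text
time: 18.95
position: [0.5428, 0.064, 0.1346]
eef_rot: [0.137, 1.57, -0.017]
wrist_force: [-5.1, -2.0, 17.7]
gripper_width: -0.001
```

>>> send_rows(series=[{"dp": [-0.01,0,0],"turn": [0,0,0]},{"dp": [-0.04,-0.01,0],"turn": [0,0,0]},{"dp": [-0.08,-0.02,0],"turn": [0,0,0]},{"dp": [-0.12,-0.04,0],"turn": [0,0,0]},{"dp": [-0.16,-0.06,0],"turn": [0,0,0]}])

```text
time: 19.45
position: [0.5329, 0.0045, 0.2956]
eef_rot: [2.337, 1.571, 2.183]
wrist_force: [0.9, -0.5, 0.4]
gripper_width: 0.001
```

>>> send_rows(series=[{"dp": [-0.03,-0.04,-0.01],"turn": [0,0,0]},{"dp": [-0.06,-0.04,-0.01],"turn": [0,0,0]},{"dp": [-0.06,-0.04,-0.01],"turn": [0,0,0]},{"dp": [-0.06,-0.04,-0.01],"turn": [0,0,0]},{"dp": [-0.06,-0.04,-0.01],"turn": [0,0,0]}])

```text
time: 19.95
position: [0.5169, -0.0329, 0.353]
eef_rot: [3.07, 1.569, 2.915]
wrist_force: [-0.2, -0.7, -0.9]
gripper_width: -0.006
```

Run:
```python
from h import *
p,R,o=cur();print(p,o["time"],o["wrist_force"])
i,d=capture("side");cv2.imwrite("pics/s6.png",i[:,:,::-1])
p,R,o=cur();i,d=capture("wrist");cv2.imwrite("pics/w6.png",i[:,:,::-1])
W=wcloud(d,p,R);b=i.astype(int)
c=np.array([.5575,.1622]);xs=np.array([np.cos(YAW),np.sin(YAW)]);ys=np.array([-xs[1],xs[0]])
m=(W[...,2]>.24)&(W[...,2]<.32)&(np.linalg.norm(W[...,:2]-c,axis=-1)<.03)&(d>0)
print("grip top",np.percentile(W[m][:,2],[50,90]) if m.sum() else None)
m=(b[...,0]>140)&(b[...,1]<70)&(b[...,2]<70)&(d>0)&(np.linalg.norm(W[...,:2]-c,axis=-1)<.14)&(W[...,2]>.10)&(W[...,2]<.21)
L=W[m];s=-(L[:,:2]-c)@ys;k=s>.055
print(k.sum(),np.polyfit(s[k],L[k,2],1),np.median(L[k,2]),s.max())
```

```text
[ 0.51694976 -0.03286803  0.35299158] 19.95 [-0.15024932 -0.6788807  -0.93043848]
grip top [0.25968649 0.27081179]
1023 [-0.00156794  0.1354494 ] 0.13537476855561048 0.12128512394965353
```

View pics/s6.png

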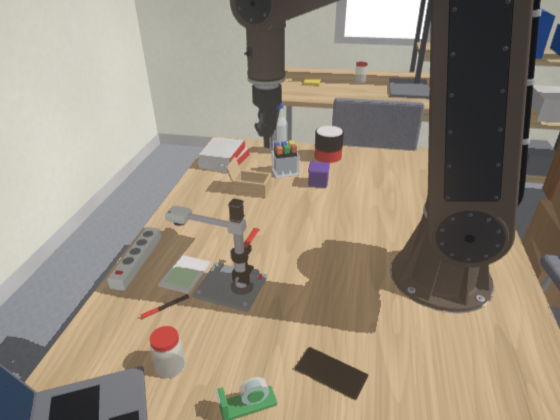

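View pics/w6.png

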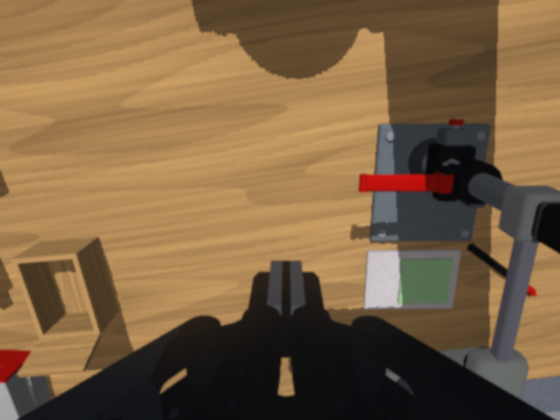

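The lever is level: its face is at 0.1354 m with a slope of about 0. The wrist view cuts off the grip at the right edge, so I'll check the column's height in the side view.

Run:
```python
from h import *
im=cv2.imread("pics/s6.png");g=im.max(2)
for z in(.2624,.2894,.2983): print(z,proj("side",[.557,.163,z]))
m=(g[190:230,225:250]<60).astype(np.uint8);n,l,s,c=cv2.connectedComponentsWithStats(m);print([(a+[225,190,0,0,0]).tolist() for a in s[1:]])
d0=cv2.imread("pics/side0.png").max(2);m=(d0[200:240,225:250]<60).astype(np.uint8);n,l,s,c=cv2.connectedComponentsWithStats(m);print([(a+[225,200,0,0,0]).tolist() for a in s[1:]])
```

```text
0.2624 [236.90197395 212.58033172]
0.2894 [236.24825416 203.50840569]
0.2983 [236.02870687 200.4616618 ]
[]
[]
```

Run:
```python
import cv2,numpy as np
for f in("side0","s6"):
    g=cv2.imread(f"pics/{f}.png").max(2); print(f,[(y,int(g[y,234:240].mean())) for y in range(190,236)])
```

```text
side0 [(190, 142), (191, 142), (192, 141), (193, 141), (194, 149), (195, 172), (196, 191), (197, 192), (198, 194), (199, 195), (200, 196), (201, 198), (202, 199), (203, 200), (204, 201), (205, 202), (206, 202), (207, 201), (208, 201), (209, 195), (210, 169), (211, 107), (212, 82), (213, 80), (214, 81), (215, 81), (216, 80), (217, 84), (218, 94), (219, 94), (220, 78), (221, 74), (222, 74), (223, 75), (224, 74), (225, 74), (226, 74), (227, 74), (228, 74), (229, 74), (230, 75), (231, 83), (232, 91), (233, 94), (234, 118), (235, 142)]
s6 [(190, 142), (191, 141), (192, 141), (193, 140), (194, 148), (195, 172), (196, 190), (197, 188), (198, 165), (199, 104), (200, 74), (201, 71), (202, 71), (203, 71), (204, 72), (205, 75), (206, 83), (207, 85), (208, 73), (209, 72), (210, 72), (211, 72), (212, 72), (213, 72), (214, 72), (215, 72), (216, 72), (217, 72), (218, 72), (219, 75), (220, 83), (221, 88), (222, 99), (223, 125), (224, 137), (225, 142), (226, 144), (227, 143), (228, 143), (229, 143), (230, 142), (231, 142), (232, 142), (233, 140), (234, 133), (235, 124)]
```

Run:
```python
from station import job_done
print(job_done())
```

```text
the job is handed in; nothing more can be done
None
```

I lifted the column to its third click, eased it back onto the catch and let go, then pressed the red lever fully down. The job was handed in at about 20 s, and it reports no verdict.

- **Lift:** I pulled in 1 mm steps. The pull rose to about 12.5 N and fell off at three points 9 mm apart (tool heights about 0.242, 0.251 and 0.260 m).
- **Resting on the catch:** After the third click I eased down until the catch took the weight. I briefly pressed with about 10 N, then backed off to under 2 N before opening the fingers. With the fingers open, the wrist force was back to about zero.
- **Lever:** I pressed to its stop with 18 N. The wrist camera then showed it level, its face at 0.1354 m against 0.1355 m expected when closed.
- **Last checks:** In the side view the grip stood 12 pixels above its start, which matches the 36 mm lift I measured by depth before pressing the lever. The last wrist picture cut off the grip, so its own grip height was no use. The fingers were clear of everything, and the bystanders looked undisturbed in the side picture; I did not measure them.

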